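# Make up two printer spares kits

## Task

Make up the two printer spares kits. The yellow tray gets the white fan on its square outline, the black thumbwheel on its round outline and the motor on its solid white square; the blue tray gets the black fan on its square outline and the orange thumbwheel on its round outline. Lay every part flat, same side up as now and centred on its mark (which way it is turned does not matter), let go of it, and leave the heat sink and the scraper where they are.

Things in the scene. Friction and masses are not known exactly. Their poses are not given: they have to be found in the camera images.
- fan_black_center (a point): Black cooling fan: a square block 40 x 40 mm, 20 mm high, with a round rotor shown on its top face. It lies flat on the table. Point at the centre of the block, 10 mm above its underside; x and y axes square to its sides, z up. About 35 g. Rotor dark too.
- fan_white_center (a point): White cooling fan: a square block 40 x 40 mm, 20 mm high, with a round rotor shown on its top face. It lies flat on the table. Point at the centre of the block, 10 mm above its underside; x and y axes square to its sides, z up. About 35 g.
- wheel_black_center (a point): Black levelling thumbwheel: a flat round disc lying flat, 44 mm diameter (46 over the fine knurling ribs), 16 mm high, with a small brass insert in the top. Point at its centre, 8 mm above its underside; z up along its axis. About 30 g.
- wheel_orange_center (a point): Orange levelling thumbwheel: a flat round disc lying flat, 44 mm diameter (46 over the fine knurling ribs), 16 mm high, with a small brass insert in the top. Point at its centre, 8 mm above its underside; z up along its axis. About 30 g.
- motor_center (a point): Stepper motor standing on its end, black square block with a green-painted top cap and a bare aluminium bottom cap, 42 x 42 mm, 34 mm high, and a 5 mm steel shaft that sticks up 15 mm from the middle of the top, through a silver boss and a 16 mm brass pulley. Point at the centre of the block, 17 mm above its underside; x and y axes square to its sides, z up. About 220 g.
- tray_yellow: Yellow kit tray. Fixed flat tray, walls only a low lip; origin at the centre of its underside, on the table. z up, y along its length, x across. 100 mm across (x), 250 mm long (y), floor 4 mm thick, lip 4 mm wide whose top is 7 mm above the table. Painted flat on its floor on the long centre line (x = 0) are: a white square outline at y = +80 mm, a white ring outline at y = 0, a solid white square at y = -80 mm (the squares 52 mm over all, the ring 56 mm).
- tray_blue: Blue kit tray. Fixed flat tray, walls only a low lip; origin at the centre of its underside, on the table. z up, y along its length, x across. 100 mm across (x), 170 mm long (y), floor 4 mm thick, lip 4 mm wide whose top is 7 mm above the table. Painted flat on its floor on the long centre line (x = 0) are: a white square outline at y = +40 mm and a white ring outline at y = -40 mm (the square 52 mm over all, the ring 56 mm).
- heatsink_center (a point): Bystander, not to be moved: finned round aluminium heat sink standing upright, 27 mm diameter, 46 mm high with the brass nozzle on top. Point on its axis, 21 mm above the table.
- scraper_center (a point): Bystander, not to be moved: bed scraper lying flat, red handle 100 mm long (along -x from this point), steel blade 70 x 50 mm (along +x), up to 18 mm high. Point where the handle meets the blade, 9 mm above the table.
Things that resemble listed ones, but are neither listed nor needed, are in the scene too. Leave any red look-alike of the part that bears wheel_black_center alone.

How it is judged:
By the outcome, as a careful person would: the job done as asked, in the order asked, and still so for the second after the job is handed in, with the robot touching nothing.
It also fails if it takes over 112 s, if anything falls off the work surface, if the arm or the gripper's body presses on something with over 40 N, if the wrist force passes 120 N, or if a joint passes its speed limit or range.

## Robot

A 7-joint arm with a two-finger parallel gripper is mounted at the origin on the work surface. World frame = base frame: x ahead of the robot, y to its left, z up, the work surface at z = 0. Lengths are in m, angles in rad, forces in N, time in s.
With the tool pointing down it reaches from about 0.4 to 0.85 m from the base axis. Payload 10.4 kg.
Tool frame: the origin (TCP) lies at the very end of the fingers, on their centre line; the grasp point (between the pads) lies 19 mm behind it; z points along the fingers, y is the line along which they close (so a half turn about z gives the same grasp; the last joint's range is limited). The gripper opens to 87 mm and grips with 3 to 60 N. Pads are 19 mm wide; open, the fingers measure 117 mm over their backs; the gripper's body (75 mm by 190 mm) begins 51 mm behind the grasp point.
Start: joints at [1.138, 0.332, -0.065, 1.46, 0.022, 1.35, -0.088], TCP at [0.249, -0.573, 0.223] pointing down, gripper open.
Joint ranges: [-2.6, 2.6], [-0.5, 2.12], [-1.47, 1.34], [0.16, 2.42], [-1.27, 4.41], [0.06, 2.06], [-2.6, 2.6]. Speed limits (rad/s): [2.22, 2.22, 2.79, 2.79, 3.14, 3.14, 3.14].

## Interface

Orientations are given as a unit quaternion [x, y, z, w].
In Python, from bench import * gives the robot as it stands.
- The arm moves only by the tool step_arm, never from a script. Its arguments are lists of equal length, an entry for each row: "delta_pos": the shift along the world's x, y, z in units of 25 mm (1.0 is 25 mm), a list of three; "turn": the turn about the world's z in units of 0.12 rad (1.0 is 0.12 rad). In form: {"delta_pos": [[tx, ty, tz], ...], "turn": [turn, ...]}. A call has 1 to 12 rows; each row shifts and turns the commanded pose from where the row before left it; what a row does not reach is not made up. A row lasts 1/10 s, in which the tool goes at most 50 mm and 8.59 degrees, less where a joint would pass 70% of its speed; a pose out of reach is approached as far as the arm can. A call with a number of a shift or a turn outside -1 to 1 is refused whole. A call with a gripper value outside its range is refused whole. "grip" is the closure, from 0 (fully open) to 1 (shut), set as the call begins (left out, the last holds). The fingers move at their own pace and stop on an object; "newtons" is the grip in N (left out, the last holds). Time passes only in rows, so rows that do not move let the fingers close. It gives the time, the measured TCP pose, the force, the opening and the grip force at its end, in the units of the state.
- read_state(): the state, without advancing time (a new reading comes with each control period).
- camera(name): name is "side" or "top"; returns a dict with "image" (420x560x3 uint8, red, green, blue), "z_map" (420x560 float32, m along the optical axis (not along the pixel's ray), 0 where there is no reading), "mtx" (3x3 intrinsics, pixels), "view" (4x4, takes a point from world to camera coordinates). Camera axes: x right, y up, looking along -z (the intrinsics and any distortion apply to the point x, -y, -z); pixel columns grow to the right and rows downward; lengths in m; the calibration is good to about 2 mm. A picture is of the moment at which its call begins.
- close_job(): hands the job in; it is judged then, once.
The state is a dict: "time": time; "joint_positions": joint angles; "joint_vel": joint speeds; "joint_torque": joint torques, N m; "ee_pos": TCP position; "eef_rot": TCP orientation; "ft_force": force on the tool from outside, world axes, zero at the start; "torque": the same for the moment, N m; "width": finger opening in m; "grip_force": force on a finger pad.
Only numpy, scipy, OpenCV 4.12 (cv2) and the standard library are available. Lean on these libraries where they do the work, as an engineer would, in place of code of your own. Each camera call takes 0.05 s, during which the arm holds its last target. There are 200 camera calls.

## Working session

There is one attempt and no reset: what is moved stays moved. The work goes in short steps, Python scripts to look and compute and a tool call to move; the robot and the scene stay as the last step left them, time stands still between calls to the robot, and variables do not carry over. Pictures are saved under pics/ and viewed, at most 14 in all, crops included, and the job is handed in when it is done.

Besides the shell and the picture viewer there is one more tool, called after "Request:" as a command line: name --pt "numbers of a row" for each row, then --argument value for the rest. step_arm: Moves the arm, as the interface text tells. Shifts and turns lie within -1 to 1; 1 stands for 25 mm of shift or 0.12 rad of turn. Its arguments: {"type":"object","properties":{"delta_pos":{"type":"array"},"turn":{"type":"array"},"grip":{"type":"number"},"newtons":{"type":"number"}},"required":["delta_pos","turn"]}

```bash
mkdir -p pics; ls; python3 - <<'E'
from bench import *
import cv2,numpy as np
s=read_state(); print({k:np.round(v,3).tolist() for k,v in s.items()})
for n in("top","side"):
    c=camera(n); np.savez(f"{n}.npz",**c); cv2.imwrite(f"pics/{n}0.png",cv2.cvtColor(c["image"],cv2.COLOR_RGB2BGR)); print(c["mtx"],np.round(c["view"],3),[k for k in c])
E
```

```text
pics
{'time': 0.0, 'joint_positions': [1.138, 0.333, -0.065, 1.461, 0.022, 1.35, -0.088], 'joint_vel': [-0.0, 0.0, 0.0, -0.001, 0.001, -0.0, -0.002], 'joint_torque': [0.0, -62.325, 0.025, -38.989, -0.061, 0.04, 0.0], 'ee_pos': [0.249, -0.573, 0.222], 'eef_rot': [0.979, 0.203, -0.0, -0.001], 'ft_force': [-0.319, 1.207, -0.267], 'torque': [0.006, -0.028, -0.015], 'grip_force': 0.0, 'width': 0.087}
[[379.73671373   0.         273.56923797]
 [  0.         379.73671373 211.61068769]
 [  0.           0.           1.        ]] [[ 0.003 -1.     0.008  0.062]
 [ 0.985  0.004  0.174 -0.635]
 [-0.174  0.007  0.985 -0.725]
 [ 0.     0.     0.     1.   ]] ['image', 'z_map', 'mtx', 'view']
[[439.39735429   0.         278.72522252]
 [  0.         439.39735429 204.57715271]
 [  0.           0.           1.        ]] [[ 0.911 -0.411 -0.006 -0.522]
 [ 0.297  0.648  0.701 -0.26 ]
 [-0.284 -0.641  0.713 -0.84 ]
 [ 0.     0.     0.     1.   ]] ['image', 'z_map', 'mtx', 'view']
```

View pics/top0.png

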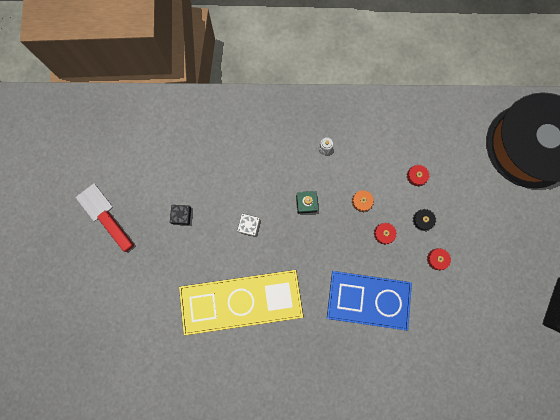

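View pics/side0.png

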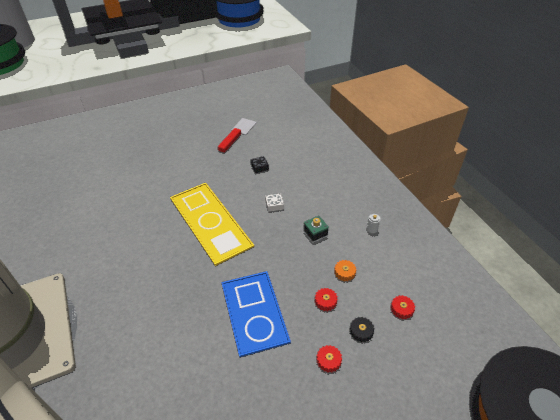

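Top view: black fan (180,214), white fan (249,225), motor (308,202), heat sink (327,146), orange wheel (363,201), scraper (105,215), yellow tray (241,302), blue tray (370,300). There are four wheels besides the orange one: black at (425,219) and red at (418,175), (386,233) and (440,259). Only (425,219) is black, so that is the black thumbwheel.
The side view agrees: black wheel (362,328), reds (326,298), (403,306), (329,358).

```bash
cat > h.py <<'E'
import numpy as np, cv2
def ray(c,px,z):
    """cast pixels onto world plane z"""
    px=np.asarray(px,float).reshape(-1,2); K=c["mtx"];V=c["view"]
    d=np.c_[(px[:,0]-K[0,2])/K[0,0],-(px[:,1]-K[1,2])/K[1,1],-np.ones(len(px))]@V[:3,:3]
    o=-V[:3,:3].T@V[:3,3]
    return (o+d*((z-o[2])/d[:,2])[:,None])
def cloud(c):
    h,w=c["z_map"].shape; u,v=np.meshgrid(np.arange(w),np.arange(h)); K=c["mtx"];V=c["view"];Z=c["z_map"]
    P=np.stack([(u-K[0,2])/K[0,0]*Z,-(v-K[1,2])/K[1,1]*Z,-Z],-1)
    return (P-V[:3,3])@V[:3,:3]
def blob(mask,near):
    """contour of the mask component nearest to pixel"""
    cs,_=cv2.findContours(mask.astype(np.uint8),cv2.RETR_EXTERNAL,cv2.CHAIN_APPROX_NONE)
    cs=[k for k in cs if cv2.contourArea(k)>20]
    return min(cs,key=lambda k:np.linalg.norm(k.reshape(-1,2).mean(0)-near)).reshape(-1,2)
def rect(c,cnt,z):
    p=ray(c,cnt,z)[:,:2]; r=cv2.minAreaRect((p*1000).astype(np.float32)); return np.round(r[0],1),np.round(r[1],1),round(r[2],1)
E
cat > m.py <<'E'
from h import *
C={n:dict(np.load(n+".npz")) for n in("top","side")}
ob={"fw":(.020,(249,225),(275,202)),"fb":(.020,(180,214),(260,164)),"wb":(.016,(425,219),(362,328)),"wo":(.016,(363,201),(345,270)),"mot":(.034,(308,202),(316,228)),"hs":(.04,(327,146),(374,224)),
"red1":(.016,(386,233),(326,298)),"red2":(.016,(418,175),(403,306)),"red3":(.016,(440,259),(329,358))}
for i,n in enumerate(("top","side")):
    c=C[n]; P=cloud(c); hsv=cv2.cvtColor(c["image"],cv2.COLOR_RGB2HSV); H,S,V=cv2.split(hsv)
    print(n,"table z",np.round(np.median(P[150:380,150:450,2]),4))
    for k,(z,*px) in ob.items():
        m=(np.abs(P[...,2]-z)<.005)
        cn=blob(m,px[i]); print(k,*rect(c,cn,z),"zmed",np.round(np.median([P[v,u,2] for u,v in cn]),3))
    for k,m,px in(("yel",(H>20)&(H<35)&(S>130)&(V>120),[(241,302),(211,222)]),("blu",(H>100)&(H<125)&(S>120),[(370,300),(256,313)])):
        cn=blob(m,px[i]); print(k,*rect(c,cn,.007))
        # white marks within the tray
        t=np.zeros_like(H); cv2.fillPoly(t,[cn],1); t=cv2.erode(t,np.ones((5,5)))
        w=(t>0)&(S<90)&(V>150)
        cs,_=cv2.findContours(w.astype(np.uint8),cv2.RETR_EXTERNAL,cv2.CHAIN_APPROX_NONE)
        for q in cs:
            if cv2.contourArea(q)>150: print("  mark",q.reshape(-1,2).mean(0).round(),*rect(c,q.reshape(-1,2),.004))
E
python3 m.py; python3 - <<'E'
import cv2,numpy as np
a=cv2.imread('pics/top0.png')[120:280,150:460]
cv2.imwrite('pics/crop1.png',cv2.resize(a,None,fx=2.5,fy=2.5,interpolation=cv2.INTER_CUBIC))
E
```

```text
top table z 0.0006
fw [613.7 118. ] [40.  40.1] 77.1 zmed 0.02
fb [635.3 265.3] [39.1 40.7] 0.2 zmed 0.02
wb [ 627.4 -262.4] [43.7 45.8] 0.2 zmed 0.015
wo [ 667.7 -130.2] [44.3 45.6] 18.9 zmed 0.015
mot [662.1  -7. ] [42.8 42.4] 4.6 zmed 0.034
hs [788.2 -49.5] [25.  26.2] 0.3 zmed 0.039
red1 [ 597.2 -176. ] [44.5 45.3] 43.8 zmed 0.015
red2 [ 727.5 -254.6] [44.2 45.8] 86.1 zmed 0.015
red3 [ 541.7 -288.3] [44.6 45.1] 68.0 zmed 0.015
yel [451.7 132.4] [ 99.6 249.4] 8.4
  mark [203. 307.] [440.2 211.9] [52.7 52.5] 8.2
  mark [240. 302.] [452.1 133.5] [55.3 54.7] 0.2
  mark [278. 296.] [463.4  53.5] [52.7 52.7] 8.6
blu [ 456.  -138.2] [169.5  99.8] 82.0
  mark [388. 303.] [ 450.6 -178.7] [55.2 54.7] 63.8
  mark [350. 297.] [461.6 -99.2] [52.2 52.2] 82.0
side table z 0.0004
fw [612.6 115.6] [44.2 40.2] 76.9 zmed 0.019
fb [633.8 262.1] [45.  41.1] 87.0 zmed 0.019
wb [ 626.4 -265.1] [46.4 43.6] 57.2 zmed 0.015
wo [ 667.3 -132.8] [46.8 45. ] 65.4 zmed 0.015
mot [660.9  -9.6] [43.9 45.7] 3.9 zmed 0.033
hs [787.3 -51.7] [28.8 24.9] 57.6 zmed 0.039
red1 [ 596.6 -179. ] [46.6 44.1] 65.5 zmed 0.015
red2 [ 726.2 -256.9] [45.9 45.3] 10.6 zmed 0.015
red3 [ 541.7 -290.2] [45.5 45.7] 65.5 zmed 0.015
yel [451.6 130.2] [100.6 252.1] 8.4
  mark [225. 242.] [463.6  53.2] [51.7 51.8] 8.6
  mark [195. 200.] [440.2 211.6] [51.6 51.5] 8.4
blu [ 455.7 -140.5] [172.   99.9] 82.1
  mark [259. 328.] [ 450.9 -178. ] [55.4 54.5] 66.2
  mark [249. 294.] [461.7 -99. ] [52.6 52.6] 82.3
```

View pics/crop1.png

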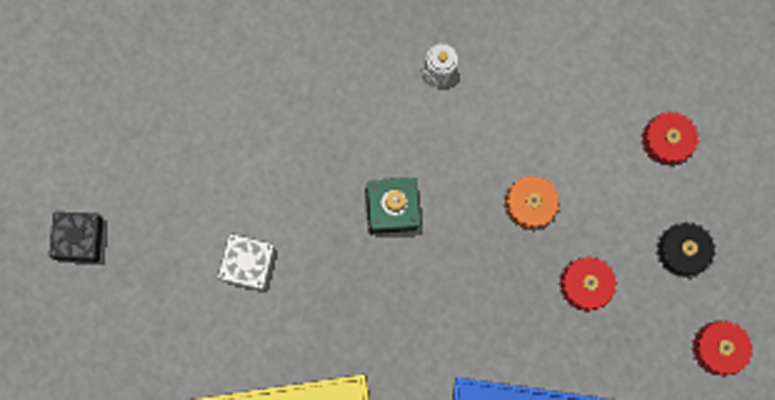

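Enlarged crop: the black wheel at crop (686,249) is the only dark knurled disc with a brass insert. The three red ones are look-alikes and stay put. White and black fans, motor and orange wheel are confirmed. The measured sizes (40, 44–46 and 42 mm, marks 80 mm apart) match the description, and the two views agree. Moving towards the white fan at (614,118).

Request:
step_arm --pt "0.52 0.98 -0.15" --pt "0.52 0.98 -0.15" --pt "0.52 0.98 -0.15" --pt "0.52 0.98 -0.15" --pt "0.52 0.98 -0.15" --pt "0.52 0.98 -0.15" --pt "0.52 0.98 -0.15" --pt "0.52 0.98 -0.15" --pt "0.52 0.98 -0.15" --pt "0.52 0.98 -0.15" --pt "0.52 0.98 -0.15" --pt "0.52 0.98 -0.15" --turn '[0.28,0.28,0.28,0.28,0.28,0.28,0.28,0.28,0.28,0.28,0.28,0.28]' --grip 0 --newtons 15

```text
time: 1.3
ee_pos: [0.406, -0.2772, 0.1773]
eef_rot: [0.918, 0.397, 0.0, 0.0]
ft_force: [0.8, -0.5, 0.4]
width: 0.0873
grip_force: 0.0
```

Request:
step_arm --pt "0.52 0.99 -0.24" --pt "0.52 0.99 -0.24" --pt "0.52 0.99 -0.24" --pt "0.52 0.99 -0.24" --pt "0.52 0.99 -0.24" --pt "0.52 0.99 -0.24" --pt "0.52 0.99 -0.24" --pt "0.52 0.99 -0.24" --pt "0.52 0.99 -0.24" --pt "0.52 0.99 -0.24" --pt "0.52 0.99 -0.24" --pt "0.52 0.99 -0.24" --turn '[0.275,0.275,0.275,0.275,0.275,0.275,0.275,0.275,0.275,0.275,0.275,0.275]'

```text
time: 2.5
ee_pos: [0.5614, 0.0201, 0.1052]
eef_rot: [0.822, 0.569, 0.0, -0.0]
ft_force: [-0.2, -0.4, -0.1]
width: 0.0867
grip_force: 0.0
```

Request:
step_arm --pt "0.52 0.99 -0.24" --pt "0.52 0.99 -0.24" --pt "0.52 0.99 -0.24" --pt "0.52 0.97 -0.24" --pt "0 0 0" --turn '[0.275,0.275,0.275,0.275,0]'

```text
time: 3.0
ee_pos: [0.6126, 0.1222, 0.0805]
eef_rot: [0.781, 0.624, 0.001, -0.002]
ft_force: [-1.0, -0.0, 0.3]
width: 0.0871
grip_force: 0.0
```

Request:
step_arm --pt "0 0 0" --pt "0 0 0" --turn '[0,0]'

```text
time: 3.2
ee_pos: [0.6129, 0.1158, 0.0815]
eef_rot: [0.784, 0.621, -0.0, 0.0]
ft_force: [-0.6, -0.1, -0.0]
width: 0.0871
grip_force: 0.0
```

```bash
python3 - <<'E'
from bench import *
import numpy as np
s=read_state(); print({k:np.round(s[k],4).tolist() for k in("time","ee_pos","eef_rot","joint_positions","joint_vel")})
E
```

```text
{'time': 3.2, 'ee_pos': [0.6129, 0.1158, 0.0815], 'eef_rot': [0.7837, 0.6211, -0.0002, 0.0002], 'joint_positions': [0.2094, 0.5156, -0.6137, 1.5965, 0.3196, 1.1318, -0.7107], 'joint_vel': [0.0156, -0.0096, 0.0051, 0.0021, -0.0012, 0.0018, 0.0008]}
```

Request:
step_arm --pt "0.03 0.06 -0.7" --pt "0 0 -0.8" --pt "0 0 -0.7" --pt "0 0 -0.5" --pt "0 0 -0.3" --pt "0 0 -0.06" --pt "0 0 0" --turn '[0,0,0,0,0,0,0]'

```text
time: 3.9
ee_pos: [0.614, 0.1178, 0.0053]
eef_rot: [0.784, 0.621, 0.0, 0.0]
ft_force: [-0.1, 0.2, 0.2]
width: 0.087
grip_force: 0.0
```

Request:
step_arm --pt "0 0 0" --pt "0 0 0" --pt "0 0 0" --pt "0 0 0" --pt "0 0 0" --pt "0 0 0" --turn '[0,0,0,0,0,0]' --grip 1 --newtons 15

```text
time: 4.5
ee_pos: [0.6138, 0.1177, 0.0051]
eef_rot: [0.784, 0.621, 0.0, 0.0]
ft_force: [0.7, -0.4, 0.2]
width: 0.0469
grip_force: 0.0
```

Fingers still closing (46.9 mm), so I'll wait a little and then lift.

Request:
step_arm --pt "0 0 0" --pt "0 0 0" --pt "0 0 0" --turn '[0,0,0]'

```text
time: 4.8
ee_pos: [0.6138, 0.1177, 0.0051]
eef_rot: [0.783, 0.621, 0.0, 0.0]
ft_force: [0.5, 0.2, 0.5]
width: 0.0397
grip_force: 15.0
```

Request:
step_arm --pt "0 0 0.3" --pt "0 0 0.7" --pt "0 0 1" --pt "0 0 0.8" --pt "0 0 0.2" --turn '[0,0,0,0,0]'

```text
time: 5.3
ee_pos: [0.6155, 0.1184, 0.084]
eef_rot: [0.784, 0.621, 0.002, 0.001]
ft_force: [0.9, 0.8, -1.1]
width: 0.0396
grip_force: 15.0
```

Request:
step_arm --pt "-0.5 0.27 0" --pt "-0.9 0.49 0" --pt "-0.9 0.49 0" --pt "-0.9 0.49 0" --pt "-0.9 0.49 0" --pt "-0.9 0.49 0" --pt "-0.9 0.49 0" --pt "-0.7 0.38 0" --pt "-0.34 0.17 0" --pt "0 0 0" --pt "0 0 0" --turn '[0.35,0.35,0.35,0.35,0.35,0.35,0.35,0.35,0.35,0,0]'

```text
time: 6.4
ee_pos: [0.4412, 0.2112, 0.0802]
eef_rot: [0.653, 0.757, 0.0, 0.0]
ft_force: [-0.4, -1.0, -0.4]
width: 0.0399
grip_force: 15.0
```

Request:
step_arm --pt "-0.04 0.03 -0.5" --pt "0 0 -0.8" --pt "0 0 -0.7" --pt "0 0 -0.4" --pt "0 0 -0.25" --pt "0 0 -0.12" --pt "0 0 -0.06" --pt "0 0 0" --turn '[0,0,0,0,0,0,0,0]'

```text
time: 7.2
ee_pos: [0.4396, 0.2126, 0.0096]
eef_rot: [0.653, 0.757, 0.0, 0.0]
ft_force: [0.9, -0.1, -0.0]
width: 0.0394
grip_force: 15.0
```

Request:
step_arm --pt "0 0 0" --pt "0 0 0" --pt "0 0 0" --pt "0 0 0" --pt "0 0 0" --turn '[0,0,0,0,0]' --grip 0.33

```text
time: 7.7
ee_pos: [0.4394, 0.2125, 0.0094]
eef_rot: [0.653, 0.758, 0.0, 0.0]
ft_force: [0.5, 0.2, -0.1]
width: 0.0581
grip_force: 0.0
```

Request:
step_arm --pt "0 0 0.3" --pt "0 0 0.8" --pt "0 0 1" --pt "0 0 1" --pt "0 0 0.6" --pt "0 0 0.1" --turn '[0,0,0,0,0,0]'

```text
time: 8.3
ee_pos: [0.4403, 0.2129, 0.1061]
eef_rot: [0.653, 0.757, 0.001, 0.001]
ft_force: [0.7, -0.0, -0.5]
width: 0.0582
grip_force: 0.0
```

Request:
step_arm --pt "0.2 -0.5 0" --pt "0.36 -0.9 0" --pt "0.375 -0.95 -0.05" --pt "0.375 -0.95 -0.05" --pt "0.375 -0.95 -0.05" --pt "0.375 -0.95 -0.05" --pt "0.375 -0.95 -0.05" --pt "0.375 -0.95 -0.05" --pt "0.375 -0.95 -0.05" --pt "0.375 -0.95 -0.05" --pt "0.375 -0.95 -0.05" --pt "0.375 -0.95 -0.05" --turn '[-0.3,-0.3,-0.3,-0.3,-0.3,-0.3,-0.3,-0.3,-0.3,-0.3,-0.3,-0.3]'

```text
time: 9.5
ee_pos: [0.5478, -0.0621, 0.0917]
eef_rot: [0.801, 0.599, 0.0, 0.0]
ft_force: [0.6, 0.9, 0.8]
width: 0.0583
grip_force: 0.0
```

Request:
step_arm --pt "0.375 -0.95 -0.05" --pt "0.375 -0.95 -0.05" --pt "0.375 -0.95 -0.05" --pt "0.375 -0.95 -0.05" --pt "0.375 -0.95 -0.05" --pt "0.375 -0.95 -0.05" --pt "0.375 -0.95 -0.05" --pt "0.32 -0.8 -0.05" --pt "0.2 -0.5 -0.05" --pt "0.05 -0.15 -0.05" --pt "0 0 0" --pt "0 0 0" --turn '[-0.3,-0.3,-0.3,-0.3,-0.3,-0.3,-0.3,-0.3,0,0,0,0]'

```text
time: 10.7
ee_pos: [0.6269, -0.2612, 0.0793]
eef_rot: [0.877, 0.48, 0.0, -0.0]
ft_force: [-1.0, 1.3, -0.2]
width: 0.0581
grip_force: 0.0
```

```bash
python3 - <<'E'
from bench import *
from h import *
c=camera("top"); np.savez("top1.npz",**c); cv2.imwrite("pics/top1.png",cv2.cvtColor(c["image"],cv2.COLOR_RGB2BGR))
P=cloud(c)
print(rect(c,blob(np.abs(P[...,2]-.024)<.005,(203,307)),.024), np.round(read_state()["joint_positions"],2))
E
```

```text
(array([441. , 212.8]), array([39.8, 40.2]), 8.8) [ 0.62  0.59 -0.41  1.44  0.24  1.16 -0.4 ]
```

View pics/top1.png

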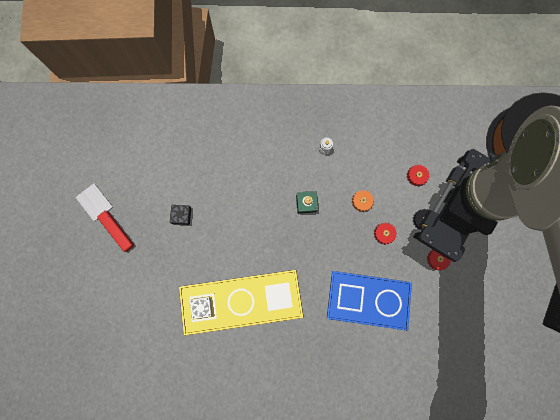

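White fan is on its outline at (203,307), within about 1 mm. The gripper is over the black wheel, so I'll descend and grip.

Request:
step_arm --pt "0.02 -0.05 -0.6" --pt "0 0 -0.8" --pt "0 0 -0.7" --pt "0 0 -0.5" --pt "0 0 -0.3" --pt "0 0 -0.07" --pt "0 0 0" --turn '[0,0,0,0,0,0,0]'

```text
time: 11.45
ee_pos: [0.6276, -0.2638, 0.0052]
eef_rot: [0.878, 0.479, 0.0, 0.0]
ft_force: [0.3, -1.1, 1.3]
width: 0.0582
grip_force: 0.0
```

Request:
step_arm --pt "0 0 0" --pt "0 0 0" --pt "0 0 0" --pt "0 0 0" --pt "0 0 0" --turn '[0,0,0,0,0]' --grip 1 --newtons 15

```text
time: 11.95
ee_pos: [0.6278, -0.2639, 0.0057]
eef_rot: [0.878, 0.479, 0.0, 0.0]
ft_force: [-0.8, 0.0, 4.7]
width: 0.0433
grip_force: 15.0
```

Request:
step_arm --pt "0 0 0.3" --pt "0 0 0.7" --pt "0 0 1" --pt "0 0 0.8" --pt "0 0 0.2" --pt "0 0 0" --turn '[0,0,0,0,0,0]'

```text
time: 12.55
ee_pos: [0.628, -0.264, 0.0815]
eef_rot: [0.878, 0.479, 0.001, 0.001]
ft_force: [-0.8, -0.3, -0.7]
width: 0.0432
grip_force: 15.0
```

Request:
step_arm --pt "-0.22 0.5 0" --pt "-0.4 0.9 0" --pt "-0.42 0.95 0" --pt "-0.42 0.95 0" --pt "-0.42 0.95 0" --pt "-0.42 0.95 0" --pt "-0.42 0.95 0" --pt "-0.42 0.95 0" --pt "-0.42 0.95 0" --pt "-0.42 0.95 0" --turn '[0.32,0.32,0.32,0.32,0.32,0.32,0.32,0.32,0.32,0.32]'

```text
time: 13.55
ee_pos: [0.5258, -0.0371, 0.0788]
eef_rot: [0.769, 0.639, -0.001, -0.001]
ft_force: [-0.0, 0.9, 0.2]
width: 0.0432
grip_force: 15.0
```

Request:
step_arm --pt "-0.42 0.95 0" --pt "-0.42 0.95 0" --pt "-0.42 0.95 0" --pt "-0.42 0.95 0" --pt "-0.42 0.95 0" --pt "-0.42 0.95 0" --pt "-0.31 0.7 0" --pt "-0.17 0.35 0" --pt "-0.06 0.12 0" --pt "0 0 0" --pt "0 0 0" --turn '[0.31,0.31,0.31,0.31,0.31,0.31,0.31,0.31,0.31,0,0]'

```text
time: 14.65
ee_pos: [0.4518, 0.132, 0.08]
eef_rot: [0.654, 0.757, -0.0, 0.0]
ft_force: [0.1, -0.6, -0.4]
width: 0.0433
grip_force: 15.0
```

```bash
python3 - <<'E'
from bench import *
from h import *
c=camera("side"); np.savez("s2.npz",**c); cv2.imwrite("pics/s2.png",cv2.resize(cv2.cvtColor(c["image"],cv2.COLOR_RGB2BGR)[80:300,80:370],None,fx=2.5,fy=2.5))
E
```

```text
(no output)
```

View pics/s2.png

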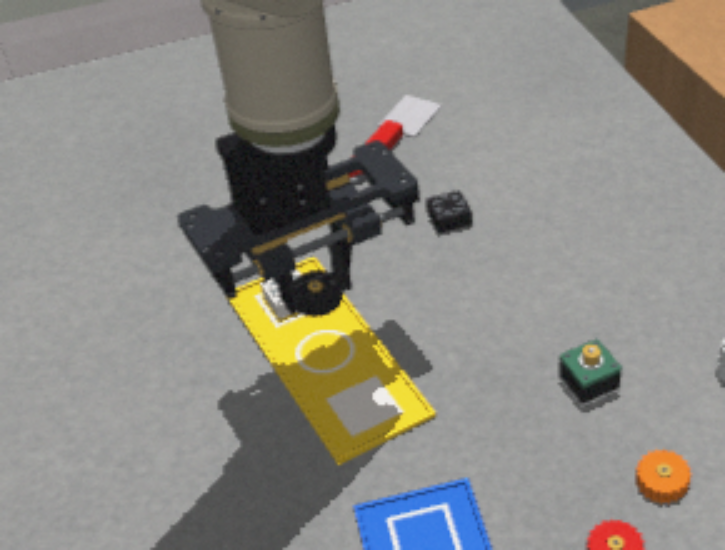

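The wheel (crop (317,290)) is held between the fingers over the yellow tray. Its outline looks rounder than a flat disc should, so I'll check the tilt from the depth map.

```bash
python3 - <<'E'
from h import *
c=dict(np.load("s2.npz")); P=cloud(c)
u0,v0=80+317/2.5,80+290/2.5
for v in range(int(v0)-10,int(v0)+14,2):
    print(v,[tuple(np.round(P[v,u]*1000).astype(int)) for u in range(int(u0)-10,int(u0)+12,4)])
g=P[int(v0)-9:int(v0)+5,int(u0)-4:int(u0)+5].reshape(-1,3); g=g[g[:,2]>.07]
A=np.c_[g[:,:2]-g[:,:2].mean(0),np.ones(len(g))]; k,res,_,_=np.linalg.lstsq(A,g[:,2],rcond=None); print(k,len(g), np.std(A@k-g[:,2]))
E
```

```text
186 [(np.int64(428), np.int64(90), np.int64(160)), (np.int64(466), np.int64(257), np.int64(4)), (np.int64(475), np.int64(250), np.int64(6)), (np.int64(485), np.int64(246), np.int64(6)), (np.int64(473), np.int64(143), np.int64(98)), (np.int64(478), np.int64(126), np.int64(111))]
188 [(np.int64(432), np.int64(119), np.int64(128)), (np.int64(464), np.int64(252), np.int64(2)), (np.int64(456), np.int64(155), np.int64(88)), (np.int64(464), np.int64(147), np.int64(92)), (np.int64(493), np.int64(242), np.int64(-1)), (np.int64(477), np.int64(126), np.int64(105))]
190 [(np.int64(432), np.int64(121), np.int64(121)), (np.int64(445), np.int64(149), np.int64(92)), (np.int64(454), np.int64(146), np.int64(90)), (np.int64(462), np.int64(141), np.int64(92)), (np.int64(470), np.int64(138), np.int64(91)), (np.int64(477), np.int64(127), np.int64(98))]
192 [(np.int64(430), np.int64(117), np.int64(119)), (np.int64(443), np.int64(142), np.int64(92)), (np.int64(452), np.int64(141), np.int64(90)), (np.int64(460), np.int64(137), np.int64(90)), (np.int64(468), np.int64(130), np.int64(92)), (np.int64(476), np.in
[... 1625 characters left out ...]
int64(458), np.int64(107), np.int64(79)), (np.int64(483), np.int64(177), np.int64(4))]
206 [(np.int64(436), np.int64(190), np.int64(5)), (np.int64(445), np.int64(188), np.int64(3)), (np.int64(454), np.int64(184), np.int64(3)), (np.int64(449), np.int64(108), np.int64(76)), (np.int64(472), np.int64(176), np.int64(3)), (np.int64(481), np.int64(170), np.int64(5))]
208 [(np.int64(434), np.int64(183), np.int64(6)), (np.int64(443), np.int64(182), np.int64(2)), (np.int64(452), np.int64(176), np.int64(4)), (np.int64(461), np.int64(174), np.int64(2)), (np.int64(470), np.int64(169), np.int64(4)), (np.int64(478), np.int64(164), np.int64(4))]
[ 0.12472934 -0.95709723  0.09635391] 115 0.010864275257341323
```

The top face is level at z≈90 mm and centred at about (451,131.5), so it is safe to place.

Request:
step_arm --pt "0 0.03 -0.5" --pt "0 0 -0.8" --pt "0 0 -0.7" --pt "0 0 -0.4" --pt "0 0 -0.25" --pt "0 0 -0.12" --pt "0 0 -0.05" --pt "0 0 0" --turn '[0,0,0,0,0,0,0,0]'

```text
time: 15.5
ee_pos: [0.4517, 0.1338, 0.0099]
eef_rot: [0.653, 0.757, 0.0, 0.0]
ft_force: [-0.7, 0.3, -1.2]
width: 0.0434
grip_force: 15.0
```

Request:
step_arm --pt "0 0 0" --pt "0 0 0" --pt "0 0 0" --pt "0 0 0" --turn '[0,0,0,0]' --grip 0.33

```text
time: 15.9
ee_pos: [0.4515, 0.1338, 0.0097]
eef_rot: [0.653, 0.757, 0.0, 0.0]
ft_force: [-0.1, 0.3, -0.5]
width: 0.0573
grip_force: 0.0
```

Request:
step_arm --pt "0 0 0.3" --pt "0 0 0.8" --pt "0 0 1" --pt "0 0 1" --pt "0 0 0.6" --pt "0 0 0.1" --turn '[0,0,0,0,0,0]'

```text
time: 16.5
ee_pos: [0.4525, 0.134, 0.1064]
eef_rot: [0.653, 0.757, 0.001, 0.001]
ft_force: [0.2, 0.6, 0.4]
width: 0.0582
grip_force: 0.0
```

Request:
step_arm --pt "0.4 -0.27 0" --pt "0.8 -0.53 -0.1" --pt "0.95 -0.64 -0.1" --pt "0.95 -0.64 -0.1" --pt "0.95 -0.64 -0.1" --pt "0.95 -0.64 -0.1" --pt "0.95 -0.64 -0.1" --pt "0.95 -0.64 -0.1" --pt "0.8 -0.53 -0.1" --pt "0.5 -0.33 -0.1" --pt "0.22 -0.14 -0.1" --pt "0 0 0" --turn '[0,-0.06,-0.06,-0.06,-0.06,-0.06,-0.06,-0.06,-0.06,-0.06,-0.06,0]'

```text
time: 17.7
ee_pos: [0.6615, -0.0081, 0.0774]
eef_rot: [0.681, 0.733, -0.001, -0.001]
ft_force: [-0.1, 0.6, -0.2]
width: 0.0581
grip_force: 0.0
```

Request:
step_arm --pt "0 0 0" --turn '[0]'

```text
time: 17.8
ee_pos: [0.6612, -0.0067, 0.0787]
eef_rot: [0.68, 0.733, -0.0, -0.001]
ft_force: [-0.9, 0.1, -0.2]
width: 0.0585
grip_force: 0.0
```

```bash
python3 - <<'E'
from bench import *
from h import *
c=camera("top"); P=cloud(c)
print(rect(c,blob(np.abs(P[...,2]-.024)<.004,(203,307)),.024),rect(c,blob(np.abs(P[...,2]-.020)<.003,(241,300)),.020))
E
```

```text
(array([440.9, 212.9]), array([39.8, 40. ]), 9.1) (array([452.9, 133.3]), array([42.2, 43.4]), 0.2)
```

Request:
step_arm --pt "0.03 -0.01 -0.6" --pt "0 0 -0.8" --pt "0 0 -0.7" --pt "0 0 -0.5" --pt "0 0 -0.25" --pt "0 0 -0.07" --pt "0 0 0" --turn '[0,0,0,0,0,0,0]'

```text
time: 18.55
ee_pos: [0.6629, -0.0074, 0.0068]
eef_rot: [0.68, 0.733, 0.0, 0.0]
ft_force: [-0.8, -0.4, 1.3]
width: 0.0584
grip_force: 0.0
```

Request:
step_arm --pt "0 0 0" --pt "0 0 0" --pt "0 0 0" --pt "0 0 0" --pt "0 0 0" --turn '[0,0,0,0,0]' --grip 1 --newtons 30

```text
time: 19.05
ee_pos: [0.6628, -0.0075, 0.0071]
eef_rot: [0.68, 0.733, 0.0, 0.0]
ft_force: [-0.4, -0.6, 4.5]
width: 0.0422
grip_force: 30.0
```

Request:
step_arm --pt "0 0 0.3" --pt "0 0 0.7" --pt "0 0 1" --pt "0 0 0.8" --pt "0 0 0.2" --pt "0 0 0" --turn '[0,0,0,0,0,0]'

```text
time: 19.65
ee_pos: [0.6632, -0.0075, 0.0828]
eef_rot: [0.68, 0.733, 0.001, 0.001]
ft_force: [-0.9, -0.4, -2.1]
width: 0.0417
grip_force: 30.0
```

Request:
step_arm --pt "-0.4 0.12 0" --pt "-0.8 0.25 0" --pt "-0.95 0.29 0" --pt "-0.95 0.29 0" --pt "-0.95 0.29 0" --pt "-0.95 0.29 0" --pt "-0.95 0.29 0" --pt "-0.8 0.25 0" --pt "-0.6 0.18 0" --pt "-0.4 0.12 0" --pt "-0.22 0.07 0" --pt "0 0 0" --turn '[0.06,0.06,0.06,0.06,0.06,0.06,0.06,0.06,0.06,0.06,0,0]'

```text
time: 20.85
ee_pos: [0.4628, 0.0534, 0.0813]
eef_rot: [0.653, 0.757, -0.0, -0.0]
ft_force: [0.7, 0.1, -3.4]
width: 0.0416
grip_force: 30.0
```

Request:
step_arm --pt "0 0 0" --turn '[0]'

```text
time: 20.95
ee_pos: [0.4638, 0.0532, 0.0816]
eef_rot: [0.653, 0.757, 0.0, 0.0]
ft_force: [0.4, -0.1, -2.6]
width: 0.0419
grip_force: 30.0
```

Request:
step_arm --pt "0 0 -0.5" --pt "0 0 -0.8" --pt "0 0 -0.7" --pt "0 0 -0.4" --pt "0 0 -0.25" --pt "0 0 -0.12" --pt "0 0 -0.05" --pt "0 0 0" --turn '[0,0,0,0,0,0,0,0]'

```text
time: 21.75
ee_pos: [0.4638, 0.0535, 0.0114]
eef_rot: [0.653, 0.757, 0.0, 0.0]
ft_force: [0.2, -0.2, -2.7]
width: 0.042
grip_force: 30.0
```

Request:
step_arm --pt "0 0 0" --pt "0 0 0" --pt "0 0 0" --pt "0 0 0" --turn '[0,0,0,0]' --grip 0.33

```text
time: 22.15
ee_pos: [0.4636, 0.0535, 0.0113]
eef_rot: [0.653, 0.757, 0.0, 0.0]
ft_force: [-0.3, -0.2, -0.3]
width: 0.0572
grip_force: 0.0
```

Request:
step_arm --pt "0 0 0.3" --pt "0 0 0.8" --pt "0 0 1" --pt "0 0 1" --pt "0 0 0.6" --pt "0 0 0.1" --turn '[0,0,0,0,0,0]'

```text
time: 22.75
ee_pos: [0.4646, 0.0537, 0.1082]
eef_rot: [0.653, 0.757, 0.001, 0.001]
ft_force: [-1.1, -0.3, 0.8]
width: 0.0583
grip_force: 0.0
```

Request:
step_arm --pt "0.4 0.5 0" --pt "0.73 0.9 -0.11" --pt "0.77 0.95 -0.11" --pt "0.77 0.95 -0.11" --pt "0.77 0.95 -0.11" --pt "0.77 0.95 -0.11" --pt "0.77 0.95 -0.11" --pt "0.73 0.9 -0.11" --pt "0.57 0.7 -0.11" --pt "0.4 0.5 -0.11" --pt "0.18 0.22 -0.11" --pt "0 0 0" --turn '[-0.15,-0.15,-0.15,-0.15,-0.15,-0.15,-0.15,-0.15,-0.15,-0.15,0,0]'

```text
time: 23.95
ee_pos: [0.6343, 0.2657, 0.0772]
eef_rot: [0.718, 0.696, -0.001, -0.001]
ft_force: [-1.4, -0.6, -0.1]
width: 0.0585
grip_force: 0.0
```

Request:
step_arm --pt "0 0 0" --turn '[0]'

```text
time: 24.05
ee_pos: [0.6345, 0.2645, 0.0782]
eef_rot: [0.719, 0.695, -0.0, 0.0]
ft_force: [-0.3, -0.8, -0.3]
width: 0.0585
grip_force: 0.0
```

```bash
python3 - <<'E'
from bench import *
from h import *
c=camera("top"); P=cloud(c)
cv2.imwrite("pics/top3.png",cv2.resize(cv2.cvtColor(c["image"],cv2.COLOR_RGB2BGR)[160:350,130:430],None,fx=2.5,fy=2.5))
print(rect(c,blob(np.abs(P[...,2]-.038)<.004,(278,296)),.038),rect(c,blob(np.abs(P[...,2]-.020)<.003,(241,300)),.020))
c=camera("side");cv2.imwrite("pics/side3.png",cv2.resize(cv2.cvtColor(c["image"],cv2.COLOR_RGB2BGR)[80:300,130:400],None,fx=2.5,fy=2.5))
E
```

```text
(array([465. ,  53.9]), array([41.9, 42.2]), 8.1) (array([ 776.8, -447. ]), array([109.6,  23.6]), 17.3)
```

View pics/side3.png

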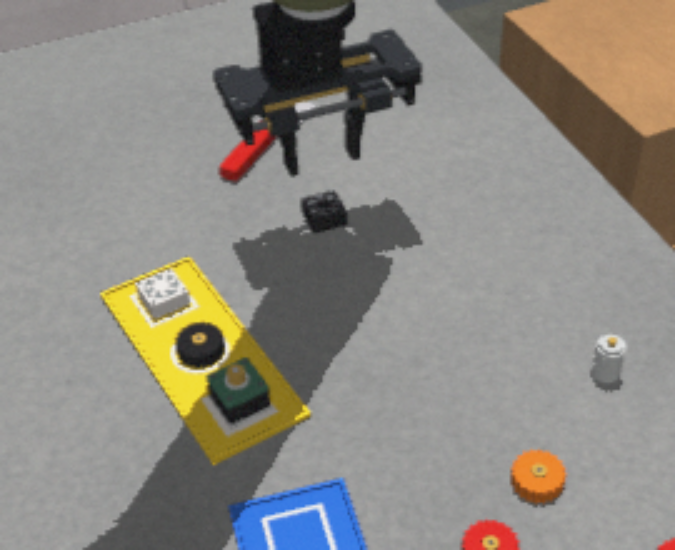

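The side view shows the yellow kit complete: white fan (163,290), black wheel (200,344), motor (240,388), all upright and on their marks. The gripper is above the black fan (323,210). Descending.

Request:
step_arm --pt "0.01 0.01 -0.6" --pt "0 0 -0.8" --pt "0 0 -0.7" --pt "0 0 -0.5" --pt "0 0 -0.3" --pt "0 0 -0.06" --pt "0 0 0" --turn '[0,0,0,0,0,0,0]'

```text
time: 24.85
ee_pos: [0.6353, 0.2656, 0.0048]
eef_rot: [0.719, 0.695, 0.0, 0.0]
ft_force: [0.7, 0.3, 0.4]
width: 0.0584
grip_force: 0.0
```

Request:
step_arm --pt "0 0 0" --pt "0 0 0" --pt "0 0 0" --pt "0 0 0" --pt "0 0 0" --turn '[0,0,0,0,0]' --grip 1 --newtons 15

```text
time: 25.35
ee_pos: [0.6354, 0.2656, 0.005]
eef_rot: [0.719, 0.695, 0.0, 0.0]
ft_force: [-1.1, -1.4, 3.4]
width: 0.04
grip_force: 15.0
```

Request:
step_arm --pt "0 0 0.3" --pt "0 0 0.7" --pt "0 0 1" --pt "0 0 1" --pt "0 0 0.8" --pt "0 0 0.2" --pt "0 0 0" --turn '[0,0,0,0,0,0,0]'

```text
time: 26.05
ee_pos: [0.6356, 0.2658, 0.106]
eef_rot: [0.719, 0.695, 0.001, 0.0]
ft_force: [-0.2, 0.2, -0.9]
width: 0.0403
grip_force: 15.0
```

Request:
step_arm --pt "-0.24 -0.5 0" --pt "-0.43 -0.9 0" --pt "-0.45 -0.95 0" --pt "-0.45 -0.95 0" --pt "-0.45 -0.95 0" --pt "-0.45 -0.95 0" --pt "-0.45 -0.95 0" --pt "-0.45 -0.95 0" --pt "-0.45 -0.95 0" --pt "-0.45 -0.95 0" --turn '[-0.05,-0.05,-0.05,-0.05,-0.05,-0.05,-0.05,-0.05,-0.05,-0.05]'

```text
time: 27.05
ee_pos: [0.5271, 0.0394, 0.1035]
eef_rot: [0.739, 0.673, -0.001, -0.001]
ft_force: [0.1, 0.2, 0.4]
width: 0.0398
grip_force: 15.0
```

Request:
step_arm --pt "-0.45 -0.95 0" --pt "-0.45 -0.95 0" --pt "-0.45 -0.95 0" --pt "-0.45 -0.95 0" --pt "-0.38 -0.8 -0.2" --pt "-0.25 -0.5 -0.3" --pt "-0.15 -0.3 -0.3" --pt "-0.1 -0.19 -0.2" --pt "0 0 0" --pt "0 0 0" --turn '[-0.05,-0.05,-0.05,-0.05,-0.05,-0.05,-0.05,0,0,0]'

```text
time: 28.05
ee_pos: [0.4617, -0.0984, 0.0795]
eef_rot: [0.753, 0.658, 0.0, -0.0]
ft_force: [-0.4, 0.5, -0.6]
width: 0.0396
grip_force: 15.0
```

Request:
step_arm --pt "0 -0.03 -0.5" --pt "0 0 -0.8" --pt "0 0 -0.7" --pt "0 0 -0.4" --pt "0 0 -0.25" --pt "0 0 -0.11" --pt "0 0 -0.05" --pt "0 0 0" --turn '[0,0,0,0,0,0,0,0]'

```text
time: 28.85
ee_pos: [0.4618, -0.1001, 0.0097]
eef_rot: [0.753, 0.658, 0.0, 0.0]
ft_force: [-0.7, 1.0, -0.4]
width: 0.04
grip_force: 15.0
```

Request:
step_arm --pt "0 0 0" --pt "0 0 0" --pt "0 0 0" --pt "0 0 0" --turn '[0,0,0,0]' --grip 0.33

```text
time: 29.25
ee_pos: [0.4615, -0.1001, 0.0095]
eef_rot: [0.753, 0.658, 0.0, 0.0]
ft_force: [0.3, 0.9, -0.0]
width: 0.0568
grip_force: 0.0
```

Request:
step_arm --pt "0 0 0.3" --pt "0 0 0.8" --pt "0 0 1" --pt "0 0 0.7" --pt "0 0 0.2" --turn '[0,0,0,0,0]'

```text
time: 29.75
ee_pos: [0.4626, -0.1002, 0.0865]
eef_rot: [0.753, 0.658, 0.001, 0.002]
ft_force: [-0.4, 0.4, 0.4]
width: 0.0586
grip_force: 0.0
```

Request:
step_arm --pt "0.4 -0.06 0" --pt "0.8 -0.12 0" --pt "0.95 -0.14 0" --pt "0.95 -0.14 0" --pt "0.95 -0.14 0" --pt "0.95 -0.14 0" --pt "0.95 -0.14 0" --pt "0.9 -0.13 0" --pt "0.7 -0.1 0" --pt "0.45 -0.07 0" --pt "0.24 -0.04 0" --pt "0 0 0" --turn '[0,0,0,0,0,0,0,0,0,0,0,0]'

```text
time: 30.95
ee_pos: [0.6676, -0.1303, 0.0828]
eef_rot: [0.753, 0.658, -0.0, -0.001]
ft_force: [0.1, -0.7, 0.7]
width: 0.058
grip_force: 0.0
```

Request:
step_arm --pt "0 0 0" --turn '[0]'

```text
time: 31.05
ee_pos: [0.6669, -0.1304, 0.0836]
eef_rot: [0.753, 0.658, -0.0, -0.0]
ft_force: [0.6, 0.5, -0.5]
width: 0.0583
grip_force: 0.0
```

Request:
step_arm --pt "0.01 0 -0.7" --pt "0 0 -0.9" --pt "0 0 -0.7" --pt "0 0 -0.5" --pt "0 0 -0.28" --pt "0 0 -0.08" --pt "0 0 0" --turn '[0,0,0,0,0,0,0]'

```text
time: 31.75
ee_pos: [0.6679, -0.1305, 0.0056]
eef_rot: [0.753, 0.658, 0.0, 0.0]
ft_force: [-0.2, 0.4, 0.4]
width: 0.0585
grip_force: 0.0
```

Request:
step_arm --pt "0 0 0" --pt "0 0 0" --pt "0 0 0" --pt "0 0 0" --pt "0 0 0" --turn '[0,0,0,0,0]' --grip 1 --newtons 15

```text
time: 32.25
ee_pos: [0.668, -0.1306, 0.0059]
eef_rot: [0.753, 0.658, 0.0, 0.0]
ft_force: [-0.5, 0.2, 3.7]
width: 0.0433
grip_force: 15.0
```

Request:
step_arm --pt "0 0 0.3" --pt "0 0 0.7" --pt "0 0 1" --pt "0 0 0.8" --pt "0 0 0.2" --pt "0 0 0" --turn '[0,0,0,0,0,0]'

```text
time: 32.85
ee_pos: [0.6683, -0.1306, 0.0817]
eef_rot: [0.753, 0.658, 0.001, 0.001]
ft_force: [0.8, 0.1, -0.8]
width: 0.0431
grip_force: 15.0
```

Request:
step_arm --pt "-0.4 -0.09 0" --pt "-0.8 -0.18 0" --pt "-0.95 -0.21 0" --pt "-0.95 -0.21 0" --pt "-0.95 -0.21 0" --pt "-0.95 -0.21 0" --pt "-0.95 -0.21 0" --pt "-0.95 -0.21 0" --pt "-0.8 -0.18 0" --pt "-0.55 -0.12 0" --pt "-0.3 -0.06 0" --pt "-0.14 -0.03 0" --turn '[0,0,0,0,0,0,0,0,0,0,0,0]'

```text
time: 34.05
ee_pos: [0.4497, -0.1787, 0.0801]
eef_rot: [0.753, 0.658, -0.0, -0.0]
ft_force: [-0.1, -0.6, -0.7]
width: 0.0438
grip_force: 15.0
```

Request:
step_arm --pt "0 0 0" --pt "0 0 0" --turn '[0,0]'

```text
time: 34.25
ee_pos: [0.451, -0.1782, 0.0804]
eef_rot: [0.753, 0.658, 0.0, 0.0]
ft_force: [-0.0, -0.5, 0.1]
width: 0.0432
grip_force: 15.0
```

Request:
step_arm --pt "0 0 -0.5" --pt "0 0 -0.8" --pt "0 0 -0.7" --pt "0 0 -0.4" --pt "0 0 -0.25" --pt "0 0 -0.12" --pt "0 0 -0.05" --pt "0 0 0" --turn '[0,0,0,0,0,0,0,0]'

```text
time: 35.05
ee_pos: [0.4507, -0.1786, 0.0102]
eef_rot: [0.753, 0.658, 0.0, 0.0]
ft_force: [-0.4, 0.1, -1.2]
width: 0.0431
grip_force: 15.0
```

Request:
step_arm --pt "0 0 0" --pt "0 0 0" --pt "0 0 0" --pt "0 0 0" --turn '[0,0,0,0]' --grip 0.33

```text
time: 35.45
ee_pos: [0.4505, -0.1786, 0.01]
eef_rot: [0.753, 0.658, 0.0, 0.0]
ft_force: [-0.2, 0.2, -0.5]
width: 0.0577
grip_force: 0.0
```

Request:
step_arm --pt "0 0 0.3" --pt "0 0 0.8" --pt "0 0 1" --pt "0 0 1" --pt "0 0 0.8" --pt "0 -0.5 0.4" --pt "0.3 -0.9 0.2" --pt "0.3 -0.9 0.2" --pt "0.3 -0.9 0.2" --pt "0.3 -0.9 0.2" --pt "0.3 -0.9 0.2" --pt "0.3 -0.9 0" --turn '[0,0,0,0,0,0,0,0,0,0,0,0]'

```text
time: 36.65
ee_pos: [0.4953, -0.3283, 0.1425]
eef_rot: [0.753, 0.657, -0.0, 0.0]
ft_force: [0.5, 0.2, 0.3]
width: 0.0587
grip_force: 0.0
```

Request:
step_arm --pt "0 -0.9 0" --pt "0 -0.9 0" --pt "0 -0.5 0" --pt "0 -0.2 0" --pt "0 0 0" --pt "0 0 0" --turn '[0,0,0,0,0,0]'

```text
time: 37.25
ee_pos: [0.4957, -0.3874, 0.1423]
eef_rot: [0.753, 0.658, 0.0, -0.0]
ft_force: [0.3, 0.2, -0.9]
width: 0.058
grip_force: 0.0
```

```bash
python3 - <<'E'
from bench import *
from h import *
c=camera("top"); P=cloud(c)
cv2.imwrite("pics/end.png",cv2.cvtColor(c["image"],cv2.COLOR_RGB2BGR))
T={"fw":(.024,(203,307),(440.2,211.9)),"wb":(.020,(241,300),(451.9,132.8)),"mot":(.038,(278,296),(463.5,53.4)),"fb":(.024,(350,297),(461.7,-99.1)),"wo":(.02,(388,303),(450.7,-178.5)),"hs":(.04,(327,146),(788.2,-49.5))}
for k,(z,px,t) in T.items():
    r=rect(c,blob(np.abs(P[...,2]-z)<.004,px),z); print(k,*r,"err",np.round(r[0]-t,1))
E
```

```text
fw [440.9 212.9] [39.8 40. ] 9.1 err [0.7 1. ]
wb [453.  133.6] [43.8 43.1] 72.3 err [1.1 0.8]
mot [465.   53.8] [42.2 42.1] 8.6 err [1.5 0.4]
fb [462.9 -98.6] [40.2 39.8] 82.0 err [1.2 0.5]
wo [ 451.7 -178.5] [42.3 43.9] 0.1 err [1. 0.]
hs [788.2 -49.5] [25.  26.2] 0.3 err [0. 0.]
```

View pics/end.png

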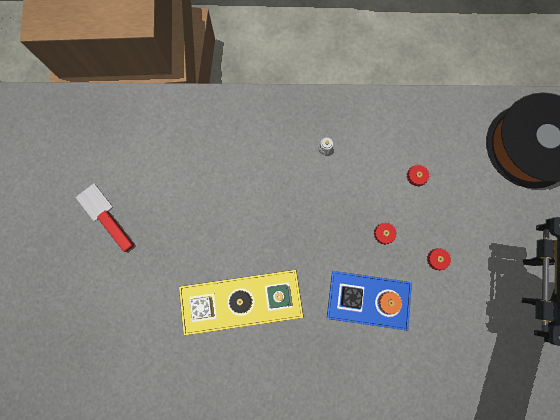

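All five parts sit on their marks within 1.6 mm: (203,307), (240,302), (279,296), (351,297) and (389,303). The scraper, heat sink and red wheels have not moved, and the gripper is clear. Handing in.

```bash
python3 -c "
from bench import *
print(close_job())"
```

```text
the job is handed in; nothing more can be done
None
```

Both kits are made up and the job is handed in: all five parts are flat, released and within about 1.6 mm of their marks, in about 37 s of the 112 s allowed, with the heat sink, scraper and red wheels left where they were.

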